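# Set the outrigger of the copy stand

### The job

The copy stand must be made steady before its camera arm is swung out. Draw its outrigger leg out all the way to the stop, lay the cam lever forward and fully down so that the leg is clamped, then screw the levelling foot at the end of the leg down until its rubber pad just bears on the table: finger-tight, no harder. Leave the things lying around where they are.

Things in the scene. Friction and masses are not known exactly. Their poses are not given: they have to be found in the camera images.
- copy_stand: grey cast base of the copy stand, 240 x 220 mm, top 44 mm above the table, too heavy to move. Origin: on the table under the base's middle (to 1 mm); its -x is the front, where the leg comes out; z up. Column (35 mm) at x=-12 mm. Camera boom (27 mm tube) is parked along y at x=-80 mm, its underside 256 mm up, straight above the lever: no vertical tool fits there; camera at y=+285 mm
- outrigger (a joint): travel of the outrigger leg, a steel bar (38 mm wide) that slides in the base's groove along the stand's x: 0 = pushed home, grows as it comes out to the front (-x), 0.060 m = at its outer stop. Drags with about 5 N until clamped; it can be drawn by the knob
- cam_lever (a joint): angle of the cam lever: 0 = upright (leg free), grows as its tip swings forward (to the stand's -x) and down, 1.35 rad = laid down, its stop (leg clamped). It starts at 0 to 0.25. Stays where it is left; about 3 N at the grip, up to 6 N past half way where the cam bites
- lever_pivot (a point): middle of the lever's axle, which lies along the stand's y between two ears on the base: stand x=-85 mm, y=0, 60 mm above the table; a fixed point
- lever_grip (a point): centre of the black ball grip, 20 mm diameter, at the end of the lever's 10 mm round stem, 72 mm from the pivot; turns with the lever. It can be pinched across the stand's y and led round; laid down, the ball's underside is 65 mm above the table and 25 mm above the leg
- knob_grip (a point): centre of the round fluted black knob (44 mm diameter, 26 mm high, upright axis) of the levelling screw at the leg's end, at the height to grip, about 79 mm above the table; the knob's underside is 13 mm lower, and the leg's end block with the thread's collar (50 x 50 mm, top 52 mm up) lies 14 mm below that
- levelling_screw: the levelling screw: knob on top, flat rubber pad below the leg; origin on its axis, z up; turns with the knob. Clockwise from above lowers it, 6 mm a turn; the pad (20 mm radius) hangs 1.5 to 3.5 mm clear at the start (differs each time). Turning takes about 0.04 N m while clear; once the pad bears, about 0.012 N m more for each N on it; the rubber gives 1 mm at 20 N. Stays where it is left
- tan_album: bystander: swollen tan photo album, 165 x 256 x 44 mm, origin under its middle
- brush: bystander: flat brush with orange handle, 199 x 32 x 12 mm, origin under its middle
- loupe: bystander: black stand loupe, 43 mm diameter, 38 mm high, origin under its middle
- eraser: bystander: eraser in a sleeve, 55 x 25 x 14 mm, origin under its middle
- tweezers: bystander: steel tweezers, 131 x 20 x 9 mm, origin under their middle
- lead_weight: bystander: cloth-covered lead weight, 100 x 46 x 27 mm, origin under its middle

How it is judged (in metres and radians):
On the way, in this order (a step that is already met when the one before it is completed fails the run):
1. the leg is drawn out to its stop (within 4 mm) (value of joint outrigger above 0.056 m), for 0.2 s.
2. the lever is laid down (past 1.15 rad) with the leg still out (value of joint cam_lever above 1.15 rad and value of joint outrigger above 0.053 m), for 0.2 s.
3. the foot bears on the table with the knob let go, the leg clamped (all of step 2 and contact force between levelling_screw and anything else above 1 N and contact force between levelling_screw and the fingers below 0.2 N), for 0.2 s.
At the end, for the whole second after the job is handed in: The leg is out to within 7 mm of its stop, the cam lever is down past 1.15 rad, and the foot's pad presses on the table with 1 to 20 N, at rest (all of step 2 and contact force between levelling_screw and anything else between 1 and 20 N and angular speed of levelling_screw below 0.05 rad/s); the robot touches nothing.
It fails at once if a thing lying around is shifted by more than 30 mm (distance of any of tan_album, brush, loupe, eraser, tweezers, lead_weight from where it was at the start of the episode above 0.03 m).
It also fails if it takes over 72 s, if anything falls off the work surface, if the arm or the gripper's body presses on something with over 40 N, if the wrist force passes 120 N, or if a joint passes its speed limit or range.

### The arm

A 6-joint arm with a two-finger parallel gripper is mounted at the origin on a cart in front of the work surface, level with it; the furniture and walls round the work are solid. World frame = base frame: x ahead of the robot, y to its left, z up, the work surface at z = 0. Lengths are in mm, angles in rad, forces in N, time in s.
With the tool pointing down it reaches from about 250 to 775 mm from the base axis. Payload 4 kg.
Tool frame: the origin (TCP) lies on the centre line of the jaws, within the pads' length; the fingertips stand 14 mm ahead of it and the grasp point (between the pads) lies 5 mm behind it; z points along the fingers, y is the line along which they close (so a half turn about z gives the same grasp; the last joint's range is limited). The gripper opens to 85 mm and grips with 20 to 120 N. Pads are 22 mm wide; open, the fingers measure 114 mm over their backs; the gripper's body (76 mm by 85 mm) begins 54 mm behind the grasp point. The pads swing forward as they close: fully open they stand 13 mm farther back than shut.
Start: joints at [-1.343, 0.087, 1.371, -0, 1.684, -0.103], TCP at [178.637, -520.199, 224.441] pointing down, gripper open.
Joint ranges: [-3.1, 3.1], [-0.76, 2.03], [0.27, 2.55], [-1.08, 4.22], [0.17, 2.65], [-2.57, 2.57]. Speed limits (rad/s): [2.79, 2.79, 3.14, 3.14, 3.14, 3.14].

### API

Orientations are given as a rotation vector (axis times angle).
In Python, from bench import read_state, snapshot, hand_in, find_in gives the robot as it stands.
- The arm moves only by the shell command python3 -m handwheel 'ROWS' [FORCE]. ROWS is JSON, a list of rows, each a list of 3 entries, a list of its own where there are three numbers: the shift along the tool's x, y, z in cm, then the turn, a rotation vector about the tool's x, y, z in degrees, then the opening, from -1 (shut) to 1 (fully open), so that 0 is half open. A call has 1 to 5 rows; each row is the pose to reach, as a shift and turn from the pose commanded when the call began, along the tool's axes at that moment; what a row does not reach only later rows make up. A row lasts 1/8 s, in which the tool goes at most 62.5 mm and 10.7 degrees, less where a joint would pass 70% of its speed; a pose out of reach is approached as far as the arm can. A call with a gripper value outside its range is refused whole. The fingers move at their own pace and stop on an object; FORCE is the grip in N (left out, the last holds). Time passes only in rows, so rows that repeat a pose let the fingers close. It gives the time, the measured TCP pose, the force, the opening and the grip force at its end, in the units of the state.
- read_state(): the state, without advancing time (a new reading comes with each control period).
- snapshot(name): name is "scene" or "top"; returns a dict with "pixels" (384x512x3 uint8, red, green, blue), "intrinsics" (3x3 intrinsics, pixels), "xyz" and "orientation" of the camera in the world. Camera axes: x right, y up, looking along -z (the intrinsics and any distortion apply to the point x, -y, -z); pixel columns grow to the right and rows downward; lengths in mm; the calibration is good to about 2 mm. A picture is of the moment at which its call begins. There is no depth.
- hand_in(): hands the job in; it is judged then, once.
Trained networks look in the newest picture that a camera, given by its name, has taken for a name from the list of things; names that differ only in an ending like _2 or _b are one class to them, and where a whole thing is asked for, a point or a joint stands for the part that bears it (a point fixed in the world has none). Each returns a list of dicts, best first, with "p" (0 to 1); they miss things now and then, are a little off and sometimes report something else, mostly with a low value. They report only what shows in the picture. A call takes as long as a camera call.
- find_in(name, camera): "at" ([column, row] as shares, 0 to 1, of the picture: columns of its width, rows of its height, amid what is visible of it).
The state is a dict: "t": time; "joint_pos": joint angles; "joint_velocities": joint speeds; "effort": joint torques, N m; "position": TCP position; "orientation": TCP orientation; "force": force on the tool from outside, world axes, zero at the start; "moment": the same for the moment, N m; "opening": opening from 0.0 (shut) to 1.0 (fully open); "grasp_force": force on a finger pad.
Only numpy, scipy, OpenCV 4.12 (cv2) and the standard library are available. Lean on these libraries where they do the work, as an engineer would, in place of code of your own. Each camera call takes 0.05 s, during which the arm holds its last target. There are 200 camera calls.

## Working session

There is one attempt and no reset: what is moved stays moved. The work goes in short steps, Python scripts to look and compute and a shell command to move; the robot and the scene stay as the last step left them, time stands still between calls to the robot, and variables do not carry over. Pictures are saved under pics/ and viewed, at most 10 in all, crops included, and the job is handed in when it is done.

```bash
ls; mkdir -p pics; cat > h.py <<'E'
import numpy as np, cv2
from scipy.spatial.transform import Rotation as R
from bench import read_state, snapshot, find_in
def ray(s,u,v):
    K=np.array(s["intrinsics"]);d=np.linalg.inv(K)@[u,v,1]
    return R.from_rotvec(s["orientation"]).as_matrix()@[d[0],-d[1],-d[2]] if len(np.ravel(s["orientation"]))==3 else None
def at_z(s,u,v,z):
    d=ray(s,u,v);c=np.array(s["xyz"]);return c+d*(z-c[2])/d[2]
def proj(s,P):
    q=R.from_rotvec(s["orientation"]).as_matrix().T@(np.array(P)-s["xyz"]);p=np.array(s["intrinsics"])@[q[0],-q[1],-q[2]];return p[:2]/p[2]
E
python3 - <<'E'
from h import *
for c in("scene","top"):
    s=snapshot(c);cv2.imwrite(f"pics/{c}0.png",cv2.cvtColor(s["pixels"],cv2.COLOR_RGB2BGR))
    print(c,{k:np.round(v,3).tolist() for k,v in s.items() if k!="pixels"}, [k for k in s])
    for n in("copy_stand","lever_grip","knob_grip","levelling_screw","outrigger"):
        for f in find_in(n,c)[:2]:
            u,v=f["at"][0]*512,f["at"][1]*384
            z={"knob_grip":79,"levelling_screw":79,"lever_grip":131}.get(n,44)
            print(n,round(f["p"],2),round(u),round(v),at_z(s,u,v,z).round(0))
print(read_state())
E
```

```text
pics
scene {'intrinsics': [[388.725, 0.0, 256.53], [0.0, 388.725, 183.14], [0.0, 0.0, 1.0]], 'xyz': [183.82, -485.605, 950.175], 'orientation': [0.671, -0.198, -0.591]} ['pixels', 'intrinsics', 'xyz', 'orientation']
copy_stand 0.89 333 186 [781. -12.  44.]
lever_grip 0.67 315 199 [658. -62. 131.]
lever_grip 0.27 263 300 [ 384. -207.  131.]
knob_grip 0.5 266 218 [537.  -7.  79.]
levelling_screw 0.61 265 216 [539.   0.  79.]
top {'intrinsics': [[461.922, 0.0, 250.12], [0.0, 461.922, 187.958], [0.0, 0.0, 1.0]], 'xyz': [314.563, 121.57, 1356.078], 'orientation': [0.155, -0.171, -1.643]} ['pixels', 'intrinsics', 'xyz', 'orientation']
copy_stand 0.94 287 116 [798. -30.  44.]
lever_grip 0.68 293 146 [678. -27. 131.]
lever_grip 0.52 238 247 [414. 144. 131.]
knob_grip 0.67 284 198 [542.   6.  79.]
knob_grip 0.46 118 234 [478. 473.  79.]
levelling_screw 0.55 287 199 [540.  -3.  79.]
outrigger 0.57 285 188 [580.  -3.  44.]
{'t': 0.6, 'joint_pos': array([-1.34312065e+00,  8.71642245e-02,  1.37067909e+00, -1.40421373e-05,
        1.68361300e+00, -1.03081379e-01]), 'joint_velocities': array([-0.00143025,  0.0008396 , -0.00104746,  0.00109263,  0.00050496,
        0.00028381]), 'effort': array([ 5.39874304e-05, -3.51451206e+01, -3.13267064e+01, -1.47395835e-04,
        3.78286013e-04,  1.12769723e-05]), 'position': array([ 178.62234598, -520.20474056,  224.47107083]), 'orientation': array([ 3.09859445e+00,  5.17161912e-01, -8.54139008e-06]), 'force': array([-0.031844  ,  0.23163405,  0.50235097]), 'moment': array([-0.00779958,  0.03348234, -0.03996234]), 'grasp_force': 0.0, 'opening': 1.0006675947203303}
```

View pics/scene0.png

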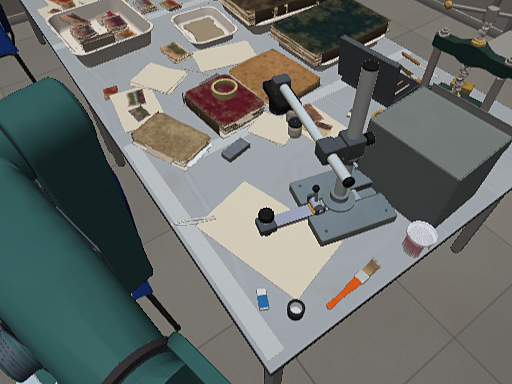

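View pics/top0.png

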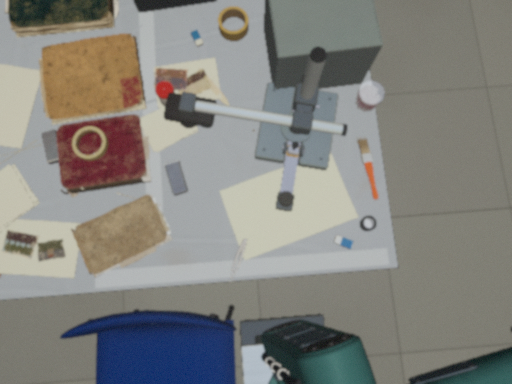

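The scene view shows the knob at (266,216), the lever ball at about (316,188) and the base to the right. In the top view the knob is at (286,199), with the base corners at about (256,158), (327,167) and (266,83). The eraser, loupe and brush lie to the robot's right of the leg, and the tweezers lie near the edge.

```bash
python3 - <<'E'
from h import *
a=cv2.imread("pics/scene0.png")[160:280,240:400];b=cv2.imread("pics/top0.png")[75:225,230:350]
a=cv2.resize(a,None,fx=3.75,fy=3.75,interpolation=cv2.INTER_CUBIC)[:450];b=cv2.resize(b,None,fx=3.6,fy=3.6,interpolation=cv2.INTER_CUBIC)
c=np.zeros((600,800,3),np.uint8);a=cv2.resize(a,(480,360));b=cv2.resize(b,(320,400));c[:360,:480]=a;c[:400,480:]=b
cv2.imwrite("pics/c1.png",c)
E
```

```text
(no output)
```

View pics/c1.png

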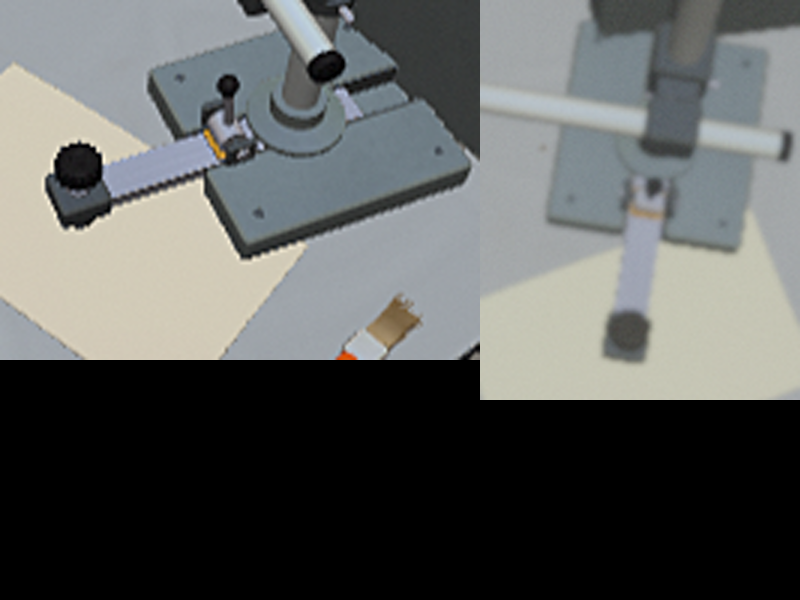

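The crop gives base top corners in the scene view at about (290,185), (321,243) and (396,217), with the ball at (316,188) and the knob at (266,215). The lever stands nearly upright and the boom passes behind and above it. Next I fit the stand pose to these points.

```bash
cat > fit.py <<'E'
from h import *
from scipy.optimize import least_squares
S=snapshot("scene");T=snapshot("top")
C=[(S,290,185.3,-120,110,44),(S,321,242.3,-120,-110,44),(S,396.3,216.7,120,-110,44),
(T,255.9,154.5,-120,110,44),(T,327.5,165,-120,-110,44),(T,269.4,84.4,120,110,44),(T,338,93.8,120,-110,44)]
def W(p,P): c,s=np.cos(p[2]),np.sin(p[2]);return np.array([p[0]+c*P[0]-s*P[1],p[1]+s*P[0]+c*P[1],P[2]])
def f(p):
    r=[proj(s,W(p,(x,y,z)))-[u,v] for s,u,v,x,y,z in C]
    a=p[4]; ball=(-85-72*np.sin(a),0,60+72*np.cos(a))
    r.append(proj(S,W(p,ball))-[316,188])
    r.append(proj(S,W(p,(p[3],0,81)))-[266,215]);r.append(proj(T,W(p,(p[3],0,92)))-[286,198.5])
    return np.ravel(r)
q=least_squares(f,[790,-20,-.05,-260,.1],loss="soft_l1")
p=q.x;print(p.round(3));print(q.fun.reshape(-1,2).round(1).tolist())
print("knob",W(p,(p[3],0,79)),"pivot",W(p,(-85,0,60)),"ball",W(p,(-85-72*np.sin(p[4]),0,60+72*np.cos(p[4]))))
E
python3 fit.py
```

```text
[ 7.69757e+02 -6.08210e+01 -2.63000e-01 -2.37200e+02  9.10000e-02]
[[-1.2, -2.6], [-0.1, -0.3], [2.0, -0.6], [-1.1, 1.3], [1.2, 4.1], [-0.4, -3.3], [2.4, -0.3], [0.2, 0.6], [-0.5, 0.0], [0.2, -0.5]]
knob [540.69688202   0.78278617  79.        ] pivot [687.67391283 -38.74558081  60.        ] ball [681.33130068 -37.03978297 131.69980143]
```

```bash
cat >> fit.py <<'E'
a,b=at_z(T,286.25,192,40),at_z(T,291.9,155.6,40);print(a,b,np.arctan2(*(b-a)[[1,0]]))
# scene leg centre line: crop (105,182)->(215,150)
a,b=at_z(S,240+108/3,160+181/3,40),at_z(S,240+212/3,160+150/3,40);print(a,b,np.arctan2(*(b-a)[[1,0]]))
print("ball top",at_z(T,295.6,144.4,131.5))
for s,i,j in((T,3,4),(T,5,6),(T,3,5),(T,4,6),(S,0,1),(S,1,2)):
    a=at_z(s,*C[i][1:3],44);b=at_z(s,*C[j][1:3],44);print(i,j,np.linalg.norm(b-a).round(),np.degrees(np.arctan2(*(b-a)[[1,0]])).round(1))
E
python3 fit.py
```

```text
[ 7.69757e+02 -6.08210e+01 -2.63000e-01 -2.37200e+02  9.10000e-02]
[[-1.2, -2.6], [-0.1, -0.3], [2.0, -0.6], [-1.1, 1.3], [1.2, 4.1], [-0.4, -3.3], [2.4, -0.3], [0.2, 0.6], [-0.5, 0.0], [0.2, -0.5]]
knob [540.69688202   0.78278617  79.        ] pivot [687.67391283 -38.74558081  60.        ] ball [681.33130068 -37.03978297 131.69980143]
[567.68761152  -5.94748959  40.        ] [675.53266364 -32.9844549   40.        ] -0.24563921667420235
[570.99355738  -8.13882941  40.        ] [673.02046944 -37.36379934  40.        ] -0.27897392701451035
ball top [681.56495669 -35.5532111  131.5       ]
3 4 212.0 -103.2
5 6 210.0 -102.8
3 5 225.0 -15.2
4 6 226.0 -14.6
0 1 210.0 -105.0
1 2 234.0 -14.8
```

```bash
cat >> h.py <<'E'
def rel(target,Rt=None):
    """print rows' shift (cm) and turn (deg) from the present pose to a world target"""
    st=read_state();R0=R.from_rotvec(st["orientation"]);d=R0.inv().apply(np.array(target)-st["position"])/10
    w=(R0.inv()*Rt).as_rotvec(degrees=True) if Rt is not None else np.zeros(3)
    print("shift",d.round(2),"turn",w.round(1),"now",st["position"].round(1),"F",st["force"].round(1),"q",st["joint_pos"].round(2))
YAW=-0.257
SX=np.array([np.cos(YAW),np.sin(YAW),0]);SY=np.array([-SX[1],SX[0],0])
def ori(z,y): z=np.array(z)/np.linalg.norm(z);return R.from_matrix(np.c_[np.cross(y,z),y,z])
E
python3 -c "
from h import *
for s in(1,-1): rel([541,1,140],ori([0,0,-1.],s*SX))"
```

```text
shift [ 51.2  -37.53   8.44] turn [  0.    0.  -56.3] now [ 178.6 -520.2  224.5] F [-0.   0.1 -0.4] q [-1.34  0.09  1.37 -0.    1.68 -0.1 ]
shift [ 51.2  -37.53   8.44] turn [  0.   -0.  123.7] now [ 178.6 -520.2  224.5] F [-0.   0.1 -0.4] q [-1.34  0.09  1.37 -0.    1.68 -0.1 ]
```

```bash
python3 -m handwheel '[[[5.1,-3.8,0.8],[0,0,-10.5],1],[[10.2,-7.5,1.6],[0,0,-21],1],[[15.4,-11.3,2.4],[0,0,-31.5],1],[[20.5,-15,3.2],[0,0,-42],1],[[25.6,-18.8,4],[0,0,-52],1]]' 60; python3 -c "
from h import *
rel([541,1,140],ori([0,0,-1.],SX))"
```

```text
t: 1.42
position: [356.3, -263.9, 185.4]
orientation: [2.552, 1.829, 0.001]
force: [0.6, 0.6, -0.2]
opening: 1.003
grasp_force: 0.0
shift [31.02  8.97  4.54] turn [ 0.1  0.  -4. ] now [ 356.3 -263.9  185.4] F [ 0.6  0.6 -0.2] q [-0.77 -0.14  1.67  0.    1.61 -0.44]
```

```bash
python3 -m handwheel '[[[6,1.8,0.9],[0,0,-4],1],[[12,3.5,1.8],[0,0,-4],1],[[18,5.2,2.7],[0,0,-4],1],[[24,7,3.6],[0,0,-4],1],[[31,9,4.5],[0,0,-4],1]]'; python3 -m handwheel '[[[0,0,0],[0,0,0],1]]'; python3 - <<'E'
from h import *
rel([541,1,74],ori([0,0,-1.],SX))
s=snapshot("scene");i=cv2.cvtColor(s["pixels"],cv2.COLOR_RGB2BGR)[120:280,190:350];t=snapshot("top");j=cv2.cvtColor(t["pixels"],cv2.COLOR_RGB2BGR)[120:240,220:340]
cv2.imwrite("pics/c2.png",np.hstack([cv2.resize(i,(400,400)),cv2.resize(j,(400,400))]))
E
```

```text
t: 2.05
position: [535.0, -11.0, 141.9]
orientation: [2.492, 1.911, 0.0]
force: [1.2, -0.3, -0.1]
opening: 0.999
grasp_force: 0.0
t: 2.17
position: [534.9, -9.1, 140.7]
orientation: [-2.486, -1.918, 0.001]
force: [-0.1, -1.0, 0.6]
opening: 1.004
grasp_force: 0.0
shift [1.13 0.35 6.67] turn [-0.1 -0.   0. ] now [534.9  -9.1 140.7] F [-0.1 -1.   0.6] q [-0.12  0.09  1.54  0.    1.52  0.13]
```

View pics/c2.png

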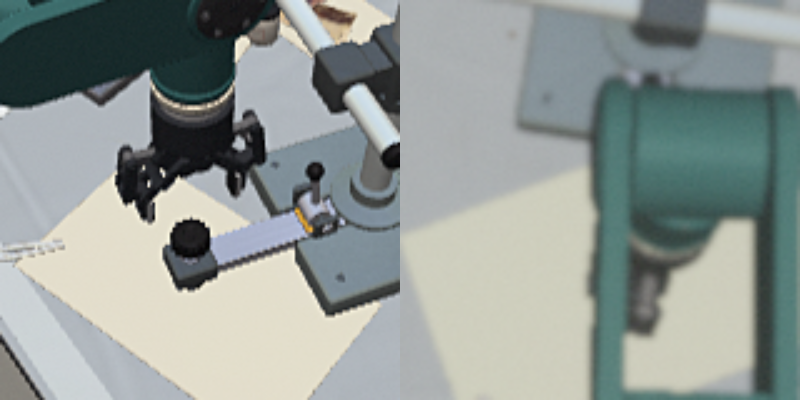

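The scene view shows the open gripper just above and slightly behind the knob (crop 190,240), and the lever is visible at (315,170). I'll correct sideways and then descend.

```bash
python3 -m handwheel '[[[1.1,0.4,0],[0,0,0],1],[[1.1,0.4,3.5],[0,0,0],1],[[1.1,0.4,6.7],[0,0,0],1],[[1.1,0.4,6.7],[0,0,0],1],[[1.1,0.4,6.7],[0,0,0],1]]'; python3 -m handwheel '[[[0,0,0],[0,0,0],-0.3],[[0,0,0],[0,0,0],-0.3],[[0,0,0],[0,0,0],-0.3],[[0,0,0],[0,0,0],-0.3],[[0,0,0],[0,0,0],-0.3]]' 50; python3 -c "
from h import *
rel(read_state()['position']-60*SX)"
```

```text
t: 2.9
position: [541.6, -3.9, 76.7]
orientation: [2.493, 1.909, 0.003]
force: [0.7, -0.1, 0.2]
opening: 1.004
grasp_force: 0.0
t: 3.52
position: [541.6, -3.3, 76.5]
orientation: [2.492, 1.91, 0.003]
force: [-0.6, -0.3, 5.7]
opening: 0.483
grasp_force: 50.1
shift [-0.03 -6.   -0.01] turn [0. 0. 0.] now [541.6  -3.3  76.5] F [-0.6 -0.3  5.7] q [-0.11  0.14  1.61 -0.    1.39  0.15]
```

```bash
python3 -m handwheel '[[[0,-1,0],[0,0,0],-0.3],[[0,-2.2,0],[0,0,0],-0.3],[[0,-3.5,0],[0,0,0],-0.3],[[0,-4.8,0],[0,0,0],-0.3],[[0,-5.8,0],[0,0,0],-0.3]]' ; python3 -m handwheel '[[[0,-0.3,0],[0,0,0],-0.3],[[0,-0.4,0],[0,0,0],-0.3],[[0,-0.4,0],[0,0,0],-0.3]]'; python3 -c "
from h import *
d=read_state()['position']-[541.6,-3.3,76.5];print(d@SX,d@SY,d)
rel(read_state()['position'])"
```

```text
t: 4.15
position: [496.7, 8.6, 78.2]
orientation: [2.474, 1.894, 0.033]
force: [33.9, -8.7, -14.0]
opening: 0.478
grasp_force: 52.4
t: 4.53
position: [495.9, 8.7, 78.5]
orientation: [2.471, 1.891, 0.038]
force: [36.0, -9.9, -17.0]
opening: 0.474
grasp_force: 52.9
-47.28355489617905 -0.004787511436731506 [-45.73183184  12.01391456   1.956235  ]
shift [0. 0. 0.] turn [0. 0. 0.] now [495.9   8.7  78.5] F [ 36.   -9.9 -17. ] q [-0.09  0.02  1.74 -0.01  1.35  0.17]
```

```bash
python3 - <<'E'
from h import *
s=snapshot("scene");i=cv2.cvtColor(s["pixels"],cv2.COLOR_RGB2BGR)[150:270,200:360]
cv2.imwrite("pics/c3.png",cv2.resize(i,(800,600),interpolation=cv2.INTER_CUBIC))
E
```

```text
(no output)
```

View pics/c3.png

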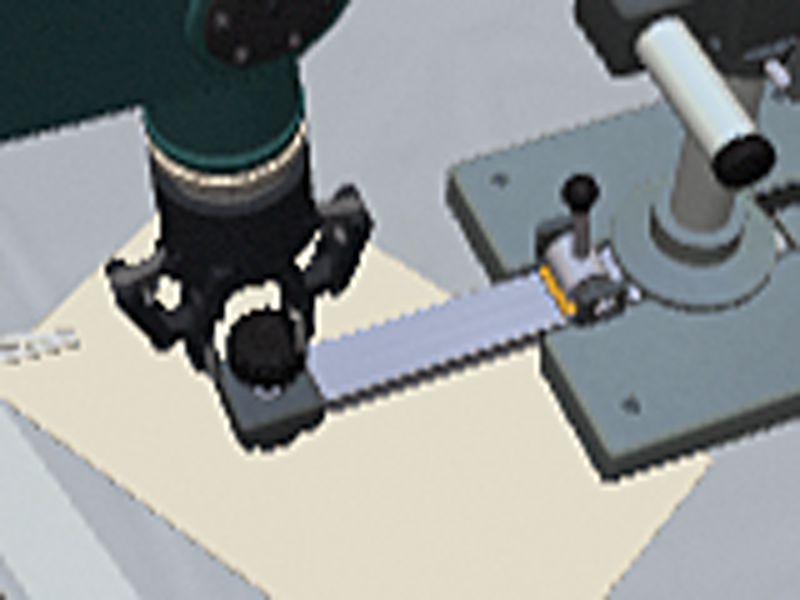

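The fingers straddle the knob, which is at crop (263,347), i.e. pixel (252.6,219.4). The leg is well out, and the gripper appears set towards the far side of the knob.

```bash
python3 - <<'E'
from h import *
s=snapshot("scene")
a=at_z(s,266,215,81);b=at_z(s,252.6,219.4,81);d=b-a
print(a,b,d@SX,d@SY)
for f in find_in("knob_grip","scene")[:2]: print(f, at_z(s,f["at"][0]*512,f["at"][1]*384,79))
st=read_state();print(proj(s,st["position"]),st["position"],proj(s,[495,-5,79]))
E
```

```text
[5.41917002e+02 2.78897766e-03 8.10000000e+01] [504.17286595   9.32683204  81.        ] -38.87448835088979 -0.5760009780357542
{'at': [0.4949, 0.5758], 'p': 0.73} [503.49649798   4.69498459  79.        ]
[250.21982462 221.57811691] [495.89937829   8.70039321  78.46271834] [252.84245894 225.1209107 ]
```

```bash
python3 -m handwheel '[[[0,-0.4,0],[0,0,0],-0.3],[[0,-0.8,0],[0,0,0],-0.3],[[0,-0.8,0],[0,0,0],-0.3]]'; python3 - <<'E'
from h import *
s=snapshot("scene");snapshot("top")
st=read_state();print(st["moment"],st["effort"].round(1))
for n in("knob_grip","levelling_screw"):
  for f in find_in(n,"scene")[:2]: print(f, at_z(s,f["at"][0]*512,f["at"][1]*384,79))
E
python3 -m handwheel '[[[0,2.0,0],[0,0,0],-0.3],[[0,2,0],[0,0,0],-0.3],[[0,2,0],[0,0,0],-0.3]]'
```

```text
t: 5.05
position: [491.7, 9.9, 79.2]
orientation: [2.466, 1.886, 0.047]
force: [47.2, -11.1, -22.0]
opening: 0.47
grasp_force: 52.8
[-2.00191743 -7.44775618 -0.20428092] [  6.5 -37.4 -16.3   2.3  14.4  -0.2]
{'at': [0.4959, 0.5781], 'p': 0.47} [502.99588253   1.56281013  79.        ]
t: 5.62
position: [500.4, 7.3, 77.8]
orientation: [2.482, 1.9, 0.019]
force: [15.9, -6.0, -2.6]
opening: 0.466
grasp_force: 68.0
```

```bash
python3 -m handwheel '[[[0,0.5,0],[0,0,0],-0.3],[[0,0.5,0],[0,0,0],0.2],[[0,0.5,0],[0,0,0],1],[[0,0.5,0],[0,0,0],1],[[0,0.5,0],[0,0,0],1]]'; python3 - <<'E'
from h import *
rel(read_state()["position"])
for c in("scene","top"):
  s=snapshot(c)
  for f in find_in("knob_grip",c)[:1]: print(f, at_z(s,f["at"][0]*512,f["at"][1]*384,79))
E
```

```text
t: 6.25
position: [496.5, 8.8, 74.5]
orientation: [-2.492, -1.911, 0.002]
force: [-0.4, 0.3, -0.6]
opening: 0.998
grasp_force: 0.0
shift [0. 0. 0.] turn [0. 0. 0.] now [496.5   8.8  74.5] F [-0.4  0.3 -0.6] q [-0.1   0.05  1.71  0.    1.38  0.17]
{'at': [0.4984, 0.5794], 'p': 0.51} [504.87438197  -1.74564574  79.        ]
```

```bash
python3 -m handwheel '[[[0,0,-6],[0,0,0],1],[[0,0,-12],[0,0,0],1],[[0,0,-14],[0,0,0],1],[[0,0,-14],[0,0,0],1]]'; python3 - <<'E'
from h import *
z=(SX-[0,0,1])/2**.5
ball=np.array([681.3,-36.5,131.7])
rel(ball-80*z,ori(z,SY)); rel(ball-80*z,ori(z,-SY))
E
```

```text
t: 6.95
position: [498.4, 8.5, 217.4]
orientation: [2.49, 1.909, 0.006]
force: [-0.1, -1.2, -0.4]
opening: 0.999
grasp_force: 0.0
shift [ 0.37 13.16  2.98] turn [-35.  -34.9 -85.3] now [498.4   8.5 217.4] F [-0.1 -1.2 -0.4] q [-0.1  -0.03  1.51 -0.    1.66  0.17]
shift [ 0.37 13.16  2.98] turn [-34.9  35.   84.7] now [498.4   8.5 217.4] F [-0.1 -1.2 -0.4] q [-0.1  -0.03  1.51 -0.    1.66  0.17]
```

```bash
python3 -m handwheel '[[[0,1,0],[-3.7,-3.7,-9],1],[[0,2,0],[-7.4,-7.4,-18],1],[[0,3,0],[-11,-11,-27],1],[[0,4,0],[-15,-15,-36],1],[[0,5,0],[-18.5,-18.5,-45],1]]'; python3 - <<'E'
from h import *
z=(SX-[0,0,1])/2**.5
ball=np.array([681.3,-36.5,131.7])
rel(ball-80*z,ori(z,SY))
E
```

```text
t: 7.58
position: [544.7, -4.1, 212.0]
orientation: [1.327, 2.352, -0.084]
force: [0.1, -0.2, -0.7]
opening: 1.001
grasp_force: 0.0
shift [-4.15  5.43  5.41] turn [-16.7 -16.8 -39.8] now [544.7  -4.1 212. ] F [ 0.1 -0.2 -0.7] q [ 0.06 -0.15  1.69 -0.3   1.27 -0.44]
```

```bash
python3 -m handwheel '[[[-0.8,1.1,1.1],[-3.4,-3.4,-8],1],[[-1.6,2.2,2.2],[-6.7,-6.7,-16],1],[[-2.5,3.3,3.3],[-10,-10,-24],1],[[-3.3,4.3,4.3],[-13.4,-13.4,-32],1],[[-4.1,5.4,5.4],[-16.7,-16.8,-39.8],1]]'; python3 -m handwheel '[[[0,0,0],[0,0,0],1],[[0,0,0],[0,0,0],1]]'; python3 - <<'E'
from h import *
z=(SX-[0,0,1])/2**.5
ball=np.array([681.3,-36.5,131.7])
rel(ball-40*z,ori(z,SY))
s=snapshot("scene");i=cv2.cvtColor(s["pixels"],cv2.COLOR_RGB2BGR)[130:250,220:380]
cv2.imwrite("pics/c4.png",cv2.resize(i,(800,600),interpolation=cv2.INTER_CUBIC))
E
```

```text
t: 8.2
position: [625.8, -22.4, 187.8]
orientation: [0.304, 2.34, -0.126]
force: [0.4, 0.7, -1.3]
opening: 0.995
grasp_force: 0.0
t: 8.45
position: [626.4, -22.7, 190.2]
orientation: [0.314, 2.339, -0.125]
force: [0.4, 0.6, -0.2]
opening: 1.002
grasp_force: 0.0
shift [0.13 0.07 4.15] turn [-0.2 -0.  -0.5] now [626.4 -22.7 190.2] F [ 0.4  0.6 -0.2] q [-0.05 -0.19  1.9  -0.24  0.67 -1.22]
```

View pics/c4.png

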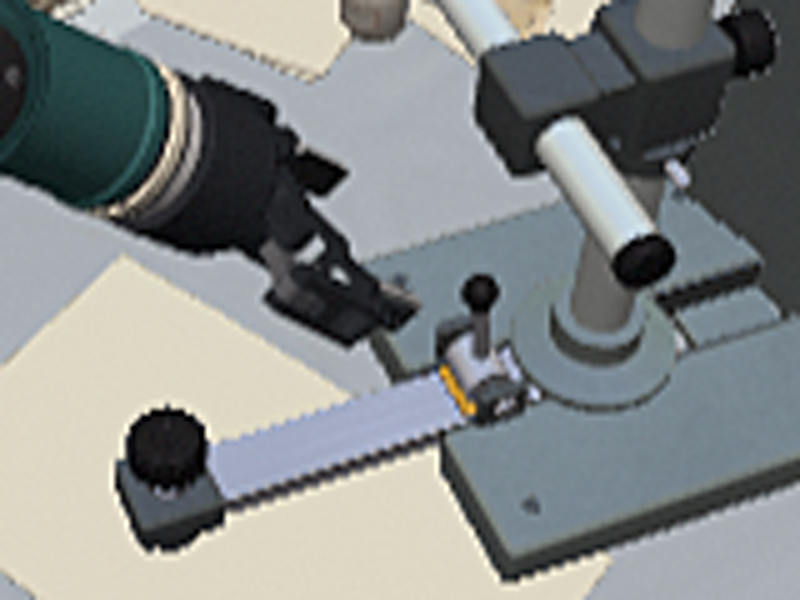

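The gripper is tilted and faces the lever ball at crop (481,292). The leg is out, with the knob at (168,448). Next I advance, straddle the ball and close gently.

```bash
python3 -m handwheel '[[[0.1,0.1,3],[0,0,0],1],[[0.1,0.1,6],[0,0,0],1],[[0.1,0.1,8.6],[0,0,0],1],[[0.1,0.1,8.6],[0,0,0],1],[[0.1,0.1,8.6],[0,0,0],1]]'; python3 -m handwheel '[[[0,0,0],[0,0,0],-0.9],[[0,0,0],[0,0,0],-0.9],[[0,0,0],[0,0,0],-0.9],[[0,0,0],[0,0,0],-0.9],[[0,0,0],[0,0,0],-0.9]]' 20;python3 -m handwheel '[[[0,0,0],[0,0,0],-0.9],[[0,0,0],[0,0,0],-0.9]]' 20; python3 - <<'E'
from h import *
z=(SX-[0,0,1])/2**.5
rel(np.array([681.3,-36.5,131.7])+5*z,ori(z,SY))
E
```

```text
t: 9.12
position: [685.7, -36.8, 131.1]
orientation: [0.311, 2.336, -0.125]
force: [0.3, 0.0, 0.1]
opening: 0.998
grasp_force: 0.0
t: 9.75
position: [686.2, -34.9, 130.9]
orientation: [0.31, 2.334, -0.12]
force: [1.5, 7.7, 0.0]
opening: 0.176
grasp_force: 17.9
t: 10.0
position: [686.2, -34.9, 130.8]
orientation: [0.31, 2.334, -0.12]
force: [0.8, 6.6, 0.4]
opening: 0.176
grasp_force: 18.0
shift [ 0.25 -0.28  0.13] turn [ 0.1  0.3 -0.4] now [686.2 -34.9 130.8] F [0.8 6.6 0.4] q [-0.07  0.01  1.85 -0.27  0.52 -1.2 ]
```

```bash
python3 -m handwheel '[[[0.8,0,-0.55],[0,0,0],-0.9],[[1.6,0,-1],[0,0,0],-0.9],[[2.4,0,-1.3],[0,0,0],-0.9],[[3.3,0,-1.55],[0,0,0],-0.9],[[3.3,0,-1.55],[0,0,0],-0.9]]' 40; python3 - <<'E'
from h import *
s=snapshot("scene")
print((read_state()['position']-[686.2,-34.9,130.8])@np.c_[SX,SY,[0,0,1]])
i=cv2.cvtColor(s["pixels"],cv2.COLOR_RGB2BGR)[130:250,220:380]
cv2.imwrite("pics/c5.png",cv2.resize(i,(800,600),interpolation=cv2.INTER_CUBIC))
E
```

```text
t: 10.62
position: [651.1, -28.3, 116.1]
orientation: [0.311, 2.339, -0.126]
force: [0.1, -0.1, 0.3]
opening: 0.05
grasp_force: 0.0
[-34.93033587  -2.40516529 -13.90566951]
```

View pics/c5.png

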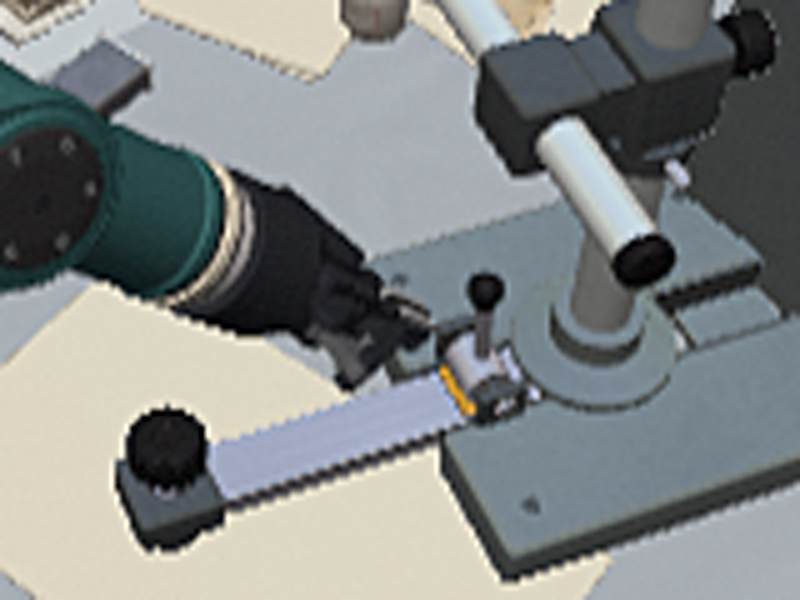

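The pinch slipped off: the ball is still upright at crop (486,290), with the fingers closed in front of it. I'll recompute its position from the ray.

```bash
python3 - <<'E'
from h import *
s=snapshot("scene")
P=at_z(s,317.2,188.0,132);print(P)
z=(SX-[0,0,1])/2**.5;x=-(SX+[0,0,1])/2**.5
for g in([686.2,-34.9,130.8],):
  d=P-(np.array(g)-5*z);print("ball from grasp pt: x,y,z tool",d@x,d@SY,d@z)
st=read_state();print("proj tcp",proj(s,st["position"]))
print("scene tips",proj(s,st["position"]+14*z))
rel(P-50*z,ori(z,SY))
E
```

```text
[684.71285017 -37.1954665  132.        ]
ball from grasp pt: x,y,z tool -0.24406146144431973 -2.598080283561252 3.5470051865966212
proj tcp [305.33814253 194.75313249]
scene tips [308.34075717 195.95194707]
shift [-3.41 -0.01 -3.64] turn [-0.1  0.1 -0.4] now [652.3 -28.4 117.5] F [-1.   0.2 -0.9] q [-0.06 -0.05  1.93 -0.3   0.5  -1.16]
```

```bash
python3 -m handwheel '[[[0,0,-3.6],[0,0,0],1],[[-3.4,0,-3.6],[0,0,-0.4],1],[[-3.4,0,-3.6],[0,0,-0.4],1],[[-3.4,0,-3.6],[0,0,-0.4],1],[[-3.4,0,-3.6],[0,0,-0.4],1]]'; python3 -m handwheel '[[[0,0,3],[0,0,0],1],[[0,0,6.2],[0,0,0],1],[[0,0,6.2],[0,0,0],1],[[0,0,6.2],[0,0,0],1]]'; python3 -m handwheel '[[[0,0,0],[0,0,0],-0.9],[[0,0,0],[0,0,0],-0.9],[[0,0,0],[0,0,0],-0.9],[[0,0,0],[0,0,0],-0.9],[[0,0,0],[0,0,0],-0.9]]' 30; python3 - <<'E'
from h import *
z=(SX-[0,0,1])/2**.5
rel(np.array([684.7,-37.2,132])+13*z,ori(z,SY))
E
```

```text
t: 11.35
position: [649.7, -28.0, 164.8]
orientation: [0.303, 2.341, -0.129]
force: [0.4, -0.6, 0.1]
opening: 1.002
grasp_force: 0.0
t: 11.85
position: [692.8, -39.2, 122.8]
orientation: [0.303, 2.339, -0.129]
force: [-0.8, -0.1, -0.5]
opening: 1.0
grasp_force: 0.0
t: 12.48
position: [694.3, -36.9, 124.6]
orientation: [0.301, 2.335, -0.124]
force: [-0.1, 7.3, 0.3]
opening: 0.209
grasp_force: 29.2
shift [ 0.13 -0.27  0.13] turn [ 0.1  0.3 -0. ] now [694.3 -36.9 124.6] F [-0.1  7.3  0.3] q [-0.07  0.03  1.84 -0.27  0.5  -1.2 ]
```

```bash
python3 -m handwheel '[[[0,0,0],[0,0,0],-0.9],[[0.7,0,-0.55],[0,0,0],-0.9],[[1.5,0,-1],[0,0,0],-0.9],[[2.2,0,-1.3],[0,0,0],-0.9],[[2.2,0,-1.3],[0,0,0],-0.9]]' 60; python3 - <<'E'
from h import *
print((read_state()['position']-[694.3,-36.9,124.6])@np.c_[SX,SY,[0,0,1]])
E
```

```text
t: 13.1
position: [668.6, -30.1, 114.4]
orientation: [0.304, 2.34, -0.122]
force: [5.0, 8.6, -6.0]
opening: 0.184
grasp_force: 64.4
[-26.60242533   0.06101634 -10.16553661]
```

```bash
python3 -m handwheel '[[[0.8,0,-0.25],[0,0,0],-0.9],[[1.6,0,-0.4],[0,0,0],-0.9],[[2.3,0,-0.5],[0,0,0],-0.9],[[3.1,0,-0.5],[0,0,0],-0.9],[[3.1,0,-0.5],[0,0,0],-0.9]]' 60; python3 - <<'E'
from h import *
print((read_state()['position']-[694.3,-36.9,124.6])@np.c_[SX,SY,[0,0,1]])
E
```

```text
t: 13.72
position: [644.1, -26.7, 97.8]
orientation: [0.303, 2.339, -0.129]
force: [-0.2, 0.9, -0.8]
opening: 0.052
grasp_force: 0.0
[-51.12750476  -2.94010507 -26.75030386]
```

```bash
python3 -m handwheel '[[[0,0,-3],[0,0,0],-0.9],[[0,0,-5],[0,0,0],-0.9],[[0,0,-5],[0,0,0],-0.9]]';python3 - <<'E'
from h import *
s=snapshot("scene")
rel(read_state()["position"])
i=cv2.cvtColor(s["pixels"],cv2.COLOR_RGB2BGR)[130:250,220:380]
cv2.imwrite("pics/c6.png",cv2.resize(i,(800,600),interpolation=cv2.INTER_CUBIC))
for f in find_in("lever_grip","scene")[:2]: print(f["p"],np.array(f["at"])*[512,384])
for a in np.arange(0,1.4,.1):
  b=np.array([687.7,-38.7,60])-72*np.sin(a)*SX+[0,0,72*np.cos(a)];p=proj(s,b);print(a.round(1),b.round(),p.round(1),((p-[220,130])*5).round())
E
```

```text
t: 14.1
position: [611.3, -17.4, 136.2]
orientation: [0.302, 2.334, -0.128]
force: [-0.5, -0.1, 0.2]
opening: 0.047
grasp_force: 0.0
shift [0. 0. 0.] turn [0. 0. 0.] now [611.1 -17.5 135. ] F [-0.1  0.7  0.3] q [-0.04 -0.17  2.   -0.31  0.55 -1.15]
0.57 [313.8048 198.4896]
0.0 [688. -39. 132.] [318.4 187.9] [492. 289.]
0.1 [681. -37. 132.] [316.  188.7] [480. 293.]
0.2 [674. -35. 131.] [313.5 189.7] [468. 298.]
0.3 [667. -33. 129.] [311.1 190.8] [456. 304.]
0.4 [661. -32. 126.] [308.8 192.1] [444. 310.]
0.5 [654. -30. 123.] [306.5 193.5] [432. 317.]
0.6 [648. -28. 119.] [304.3 195. ] [421. 325.]
0.7 [643. -27. 115.] [302.2 196.6] [411. 333.]
0.8 [638. -26. 110.] [300.3 198.2] [401. 341.]
0.9 [633. -24. 105.] [298.5 199.9] [393. 350.]
1.0 [629. -23.  99.] [297.  201.6] [385. 358.]
1.1 [626. -22.  93.] [295.6 203.4] [378. 367.]
1.2 [623. -22.  86.] [294.5 205.1] [372. 376.]
1.3 [621. -21.  79.] [293.6 206.8] [368. 384.]
```

View pics/c6.png

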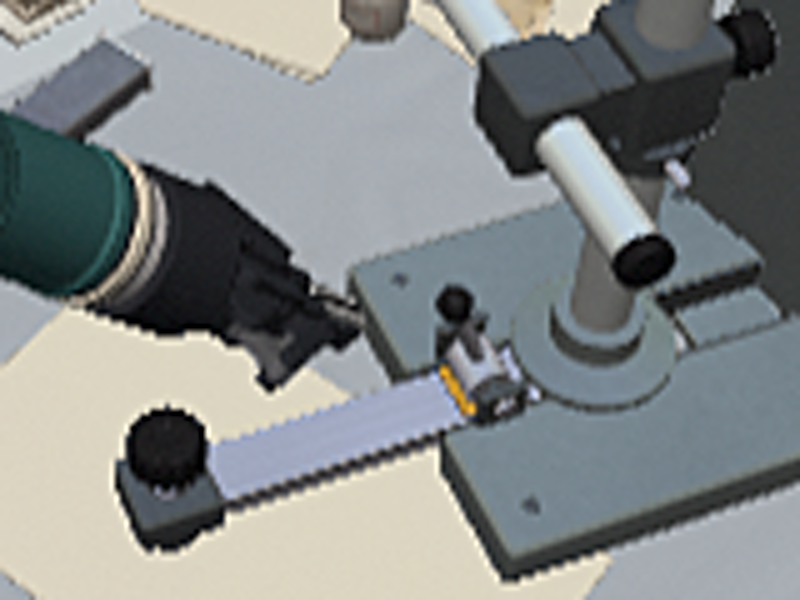

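The ball is at crop (455,302), so the lever has only reached about 0.30 rad. I'll push it instead, with the flat side of the closed fingers behind and above the ball, moving along tool +x (forward and down).

```bash
python3 - <<'E'
from h import *
z=(SX-[0,0,1])/2**.5;x=-(SX+[0,0,1])/2**.5
B=lambda a:np.array([687.7,-38.7,60])-72*np.sin(a)*SX+[0,0,72*np.cos(a)]
rel(B(.3)-35*x-40*z,ori(z,SY))
print("final dx,dz from B(.3)", [((B(a)-B(.3))@x,(B(a)-B(.3))@z) for a in(.6,.9,1.2,1.35)])
E
```

```text
shift [-7.27 -0.08  0.51] turn [-0.1  0.2  0. ] now [610.8 -17.6 133.9] F [ 0.4 -0.2 -0.6] q [-0.04 -0.17  2.   -0.31  0.55 -1.15]
final dx,dz from B(.3) [(np.float64(20.320032923564558), np.float64(-7.082904964134869)), (np.float64(41.82564337444332), np.float64(-7.844482196444826)), (np.float64(62.59579922016953), np.float64(-2.216702270935862)), (np.float64(72.1180841025909), np.float64(2.8575025512133934))]
```

```bash
python3 -m handwheel '[[[-3.6,0,0.2],[0,0,0],-1],[[-7.3,-0.1,0.5],[0,0,0],-1],[[-7.3,-0.1,0.5],[0,0,0],-1],[[-7.3,-0.1,2.5],[0,0,0],-1],[[-7.3,-0.1,5.3],[0,0,0],-1]]' && python3 -m handwheel '[[[0,0,0],[0,0,0],-1],[[1.3,0,0],[0,0,0],-1],[[2,0,0],[0,0,0],-1],[[2.7,0,0],[0,0,0],-1],[[3.4,0,0],[0,0,0],-1]]'; python3 - <<'E'
from h import *
rel(read_state()["position"])
s=snapshot("scene")
i=cv2.cvtColor(s["pixels"],cv2.COLOR_RGB2BGR)[130:250,220:380]
cv2.imwrite("pics/c7.png",cv2.resize(i,(800,600),interpolation=cv2.INTER_CUBIC))
E
```

```text
t: 14.82
position: [695.5, -41.1, 145.7]
orientation: [0.303, 2.341, -0.129]
force: [-0.2, 0.4, -0.0]
opening: 0.0
grasp_force: 0.0
t: 15.45
position: [677.1, -35.5, 133.3]
orientation: [0.299, 2.321, -0.128]
force: [-5.4, -2.7, 17.2]
opening: -0.001
grasp_force: 7.1
shift [0. 0. 0.] turn [0. 0. 0.] now [677.1 -35.5 133.3] F [-5.4 -2.7 17.2] q [-0.07 -0.02  1.88 -0.28  0.5  -1.19]
```

View pics/c7.png

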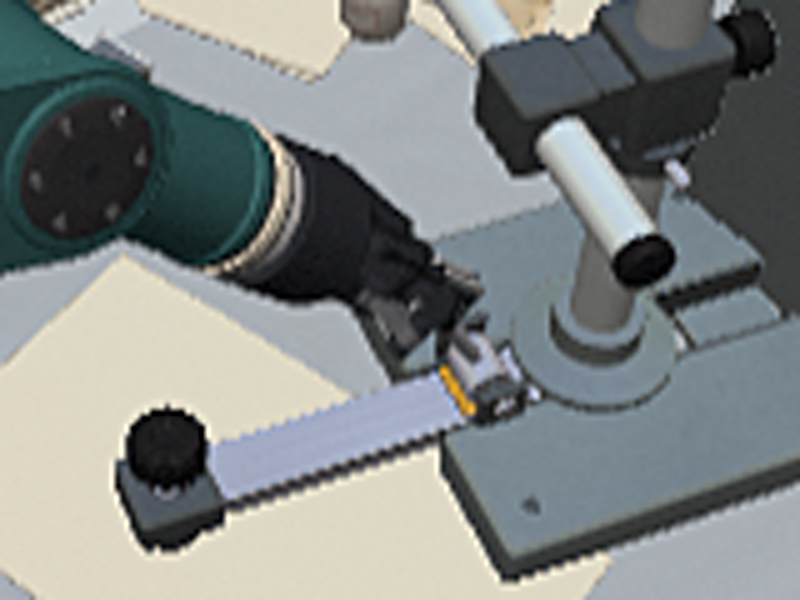

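The fingers are on top of the ball. The force is mostly upward and partly friction along the tool, because I moved straight along x. I'll now follow the lever's arc by backing along -z as well.

```bash
python3 -m handwheel '[[[0,0,-0.4],[0,0,0],-1],[[0,0,-0.8],[0,0,0],-1],[[0,0,-1.2],[0,0,0],-1]]'; python3 -m handwheel '[[[0.5,0,-0.1],[0,0,0],-1],[[1,0,-0.1],[0,0,0],-1],[[1,0,-0.1],[0,0,0],-1]]'; python3 - <<'E'
from h import *
s=snapshot("scene")
st=read_state();z=(SX-[0,0,1])/2**.5;print((st["position"]-[687.7,-38.7,60])@np.c_[SX,SY,[0,0,1]])
print(proj(s,st["position"]),proj(s,st["position"]+14*z))
for f in find_in("lever_grip","scene")[:3]: print(f["p"],np.array(f["at"])*[512,384])
E
```

```text
t: 15.88
position: [663.9, -32.7, 131.7]
orientation: [0.303, 2.34, -0.129]
force: [0.4, -0.1, 0.5]
opening: -0.003
grasp_force: 0.0
t: 16.25
position: [658.2, -31.0, 128.0]
orientation: [0.302, 2.334, -0.129]
force: [-2.9, 0.7, 7.3]
opening: 0.003
grasp_force: 3.9
[-3.05246944e+01 -5.75529217e-02  6.79492004e+01]
[307.97236762 191.97646453] [310.97156027 193.2093072 ]
0.63 [313.088  200.4864]
```

```bash
python3 -m handwheel '[[[0.5,0,-0.2],[0,0,0],-1],[[1,0,-0.4],[0,0,0],-1],[[1.5,0,-0.5],[0,0,0],-1],[[2,0,-0.5],[0,0,0],-1],[[2,0,-0.5],[0,0,0],-1]]'; python3 - <<'E'
from h import *
st=read_state();print((st["position"]-[687.7,-38.7,60])@np.c_[SX,SY,[0,0,1]])
E
python3 -m handwheel '[[[0.5,0,0],[0,0,0],-1],[[1,0,0.1],[0,0,0],-1],[[1.5,0,0.2],[0,0,0],-1],[[1.5,0,0.2],[0,0,0],-1]]'; python3 - <<'E'
from h import *
st=read_state();print((st["position"]-[687.7,-38.7,60])@np.c_[SX,SY,[0,0,1]])
E
```

```text
t: 16.98
position: [639.0, -26.3, 113.1]
orientation: [0.303, 2.342, -0.129]
force: [-0.5, -0.2, -0.7]
opening: -0.002
grasp_force: 0.0
[-50.2901721   -0.37737695  53.11460543]
t: 17.48
position: [630.9, -24.1, 102.3]
orientation: [0.303, 2.34, -0.129]
force: [-0.3, 0.1, 0.3]
opening: -0.003
grasp_force: 0.0
[-58.68502899  -0.31073123  42.34376907]
```

```bash
python3 -m handwheel '[[[-1,0,-4],[0,0,0],-1],[[-2,0,-8],[0,0,0],-1],[[-2,0,-8],[0,0,0],-1]]'; python3 - <<'E'
from h import *
s=snapshot("scene");g=s["pixels"].max(2)
cv2.imwrite("pics/c8.png",cv2.resize(cv2.cvtColor(s["pixels"],cv2.COLOR_RGB2BGR)[130:250,220:380],(800,600),interpolation=cv2.INTER_CUBIC))
print("cols 286-325")
for r in range(180,216): print(r,''.join('#' if v<45 else '+' if v<80 else '.' if v<130 else ' ' for v in g[r,286:326]))
rel(read_state()["position"])
E
```

```text
t: 17.85
position: [592.0, -12.7, 179.7]
orientation: [0.302, 2.329, -0.127]
force: [0.3, -1.4, 0.2]
opening: 0.001
grasp_force: 0.0
cols 286-325
180                                         
181            .                            
182         .                               
183                                         
184     .                                   
185 .   .       ....                        
186 .  .+.      ....                        
187    .+.        .                         
188    .++.                                 
189    .+++                                 
190    .+++.                                
191     .+++                                
192     .+++.      ....          ...        
193      ++++.    +####.     .......    .   
194       +++.   .######  ......++#.    .   
195       ++++.  ###++##+....++####     .   
196        +++.  +#######+.+##+.+ +     .   
197        ++++. .#######...++        ...   
198         ++++  +######.  ..      ...+.   
199         ++++.  ......+...        ++ .   
200          ++++        #++...      .  ..  
201          .+++.       +++++...       ..  
202           .+++.    ..+++..++.        +. 
203            +++.....+++  .  .          . 
204            ++++.++++     .            ..
205             #+++.        ..      ++.. .+
206             ...           .   .+.+++. .+
207                           .  .++......+.
208                            ..++....+++#.
209                            ..+...+.+.##.
210                          .   +++#+   ##+
211                              +###.  +##.
212                              +### +++++ 
213                            ..#####++..  
214                            .+##++...    
215                         .+.......       
shift [0. 0. 0.] turn [0. 0. 0.] now [591.1 -12.9 176.7] F [ 0.1  0.1 -0.8] q [-0.02 -0.26  1.99 -0.27  0.66 -1.19]
```

```bash
python3 - <<'E'
from h import *
s=snapshot("scene");st=read_state();Rt=R.from_rotvec(st["orientation"]).as_matrix();p=st["position"]
print(Rt.round(2))
for P in([677.1,-35.5,133.3],p): 
  for k in(-60,-5,0,14): print(k,proj(s,np.array(P)+k*Rt[:,2]).round(1))
for k in(-11,11): print("x",k,proj(s,p+k*Rt[:,0]+14*Rt[:,2]).round(1))
g=s["pixels"].max(2)
for r in range(160,206): print(r,''.join('#' if v<45 else '+' if v<80 else '.' if v<130 else ' ' for v in g[r,250:312]))
E
```

```text
[[-0.68  0.26  0.69]
 [ 0.18  0.97 -0.18]
 [-0.71 -0.   -0.7 ]]
-60 [301.4 182.9]
-5 [313.6 188.1]
0 [314.7 188.6]
14 [317.6 189.8]
-60 [269.3 182.4]
-5 [283.4 187.9]
0 [284.6 188.4]
14 [288.  189.7]
x -11 [290.9 187. ]
x 11 [285.1 192.5]
160 #######.                                                      
161 ########.                                                     
162 #########+                                                    
163 ##########+.                                                  
164 ############.                                                 
165 #############.                                                
166 ##############.                                               
167 ###############.                                              
168 ###########+####.                                             
169 #################+                                            
170 ##################+                                           
171 ####################.                                         
172 #####################                                
[... 1520 characters left out ...]
          .+++.  ###++##+....+
196               ++...+#                      +++.  +#######+.+##
197               ##..+#                       ++++. .#######...++
198               ##++#                         ++++  +######.  ..
199               +###                          ++++.  .....++... 
200                 #                            ++++        #++..
201                                              .+++.       +++++
202                                               ++++.    ..+++..
203                                                +++.....+++  . 
204                                                ++++.++++ .   .
205                                                 #+++. .      .
```

```bash
python3 - <<'E'
from h import *
z=(SX-[0,0,1])/2**.5;x=-(SX+[0,0,1])/2**.5
B=lambda a:np.array([687.7,-38.7,60])-72*np.sin(a)*SX+[0,0,72*np.cos(a)]
rel(B(.68)-35*x-30*z,ori(z,SY))
rel(B(.68)-35*x+20*z,ori(z,SY))
E
```

```text
shift [-3.27  0.    5.05] turn [-0.1  0.2  0. ] now [590.4 -13.1 174.3] F [-0.9 -0.4  0. ] q [-0.03 -0.26  1.99 -0.27  0.66 -1.19]
shift [-3.25  0.02 10.05] turn [-0.1  0.2  0. ] now [590.4 -13.1 174.3] F [-0.9 -0.4  0. ] q [-0.03 -0.26  1.99 -0.27  0.66 -1.19]
```

```bash
python3 -m handwheel '[[[-3.3,0,0],[0,0,0],-1],[[-3.3,0,5],[0,0,0],-1],[[-3.3,0,10],[0,0,0],-1],[[-3.3,0,10],[0,0,0],-1],[[-3.3,0,10],[0,0,0],-1]]' && python3 -m handwheel '[[[0.7,0,0],[0,0,0],-1],[[1.4,0,0],[0,0,0],-1],[[2,0,0],[0,0,0],-1],[[2.6,0,0],[0,0,0],-1],[[2.6,0,0],[0,0,0],-1]]'; python3 - <<'E'
from h import *
st=read_state();print((st["position"]-[687.7,-38.7,60])@np.c_[SX,SY,[0,0,1]])
E
```

```text
t: 18.58
position: [680.9, -37.3, 125.3]
orientation: [0.303, 2.34, -0.129]
force: [1.1, 0.2, 0.3]
opening: 0.001
grasp_force: 0.0
t: 19.2
position: [665.7, -32.3, 113.1]
orientation: [0.301, 2.329, -0.127]
force: [1.3, 0.8, 5.7]
opening: -0.0
grasp_force: 2.2
[-22.89358932   0.56010629  53.14135282]
```

```bash
python3 -m handwheel '[[[0.6,0,0],[0,0,0],-1],[[1.2,0,0],[0,0,0],-1],[[1.8,0,0.1],[0,0,0],-1],[[2.4,0,0.2],[0,0,0],-1],[[2.4,0,0.3],[0,0,0],-1]]'; python3 - <<'E'
from h import *
s=snapshot("scene")
st=read_state();print((st["position"]-[687.7,-38.7,60])@np.c_[SX,SY,[0,0,1]])
E
```

```text
t: 19.82
position: [651.6, -28.4, 94.0]
orientation: [0.301, 2.329, -0.127]
force: [1.9, 0.2, 5.4]
opening: -0.0
grasp_force: 2.2
[-37.46225735   0.76629334  33.88802107]
```

```bash
python3 -m handwheel '[[[0.5,0,0.1],[0,0,0],-1],[[1,0,0.2],[0,0,0],-1],[[1.5,0,0.3],[0,0,0],-1],[[1.5,0,0.3],[0,0,0],-1]]';python3 -m handwheel '[[[0.5,0,0.1],[0,0,0],-1],[[0.8,0,0.2],[0,0,0],-1],[[0.8,0,0.2],[0,0,0],-1]]'; python3 - <<'E'
from h import *
st=read_state();print((st["position"]-[687.7,-38.7,60])@np.c_[SX,SY,[0,0,1]])
E
```

```text
t: 20.38
position: [644.9, -26.8, 82.3]
orientation: [0.3, 2.326, -0.127]
force: [10.0, -3.6, 1.5]
opening: 0.002
grasp_force: 3.9
t: 20.75
position: [645.0, -26.3, 81.7]
orientation: [0.298, 2.314, -0.126]
force: [9.0, -6.4, 11.4]
opening: -0.0
grasp_force: 7.2
[-44.40347446   1.10943162  21.65988734]
```

```bash
python3 -m handwheel '[[[-1.5,0,-1],[0,0,0],-1],[[-2.5,0,-6],[0,0,0],-1],[[-3,0,-12],[0,0,0],-1],[[-4,0,-14],[0,0,0],-1],[[-4,0,-14],[0,0,0],-1]]'; python3 - <<'E'
from h import *
s=snapshot("scene")
cv2.imwrite("pics/c9.png",cv2.resize(cv2.cvtColor(s["pixels"],cv2.COLOR_RGB2BGR)[130:250,220:380],(800,600),interpolation=cv2.INTER_CUBIC))
g=s["pixels"].max(2)
print("cols 280-320")
for r in range(190,218): print(r,''.join('#' if v<45 else '+' if v<80 else '.' if v<130 else ' ' for v in g[r,280:320]))
for a in(1.1,1.2,1.3,1.35):
  print(a,proj(s,np.array([687.7,-38.7,60])-72*np.sin(a)*SX+[0,0,72*np.cos(a)]))
E
```

```text
t: 21.38
position: [568.8, -6.9, 200.2]
orientation: [0.302, 2.332, -0.127]
force: [0.0, 0.2, -0.1]
opening: 0.001
grasp_force: 0.0
cols 280-320
190          .+++.                          
191           .+++                          
192           .+++.                    ...  
193            ++++.               .....+.  
194             +++.            ......++#.  
195             ++++.          .....+####   
196              +++.          +++##+.+ .   
197              ++++.         +####.       
198               ++++         +###.       .
199               ++++.        ###+        .
200                ++++        ###.         
201                .+++.       +##.         
202                 .+++.   .....           
203                  ++++.                  
204             +##+ #. .                   
205            #######.          .....    .+
206           .##++####     .. .    ..  .+.+
207           +########..            . .++..
208            ######+.               .++...
209            .####.                 .+...+
210              ...                   +++#+
211                                    +###.
212                                    +### 
213                                  ..#####
214                                  .+##++.
215                               .+....... 
216                            .#...        
217                         .#++#.          
1.1 [295.62272445 203.38259501]
1.2 [294.48708471 205.11293322]
1.3 [293.57820839 206.81435479]
1.35 [293.21104793 207.64855673]
```

View pics/c9.png

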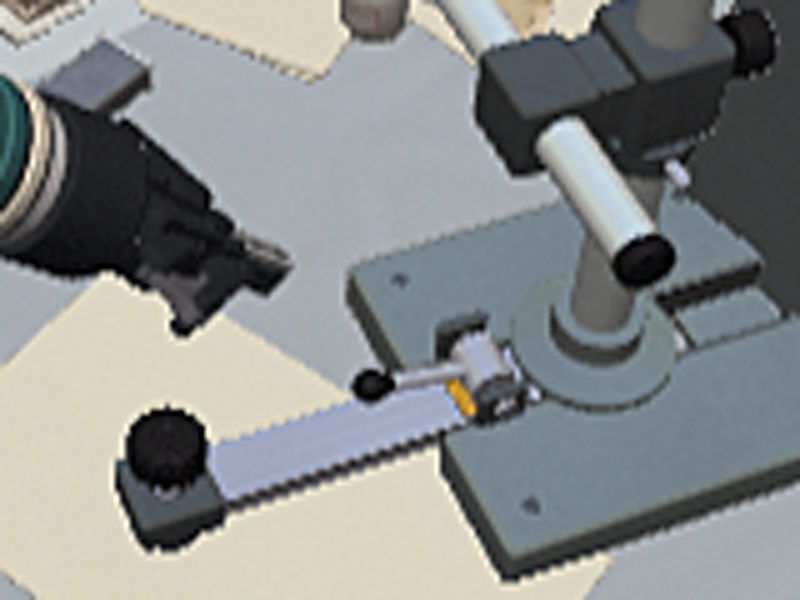

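The lever is laid down: the ball is at (294,207), which gives about 1.3 rad at its stop. The leg is still out, with the knob at crop (168,448). Next I go over the knob with the wrist wound back.

```bash
cat >> h.py <<'E'
def down(phi): x=np.array([np.cos(phi),np.sin(phi),0]);y=np.array([np.sin(phi),-np.cos(phi),0]);return R.from_matrix(np.c_[x,y,[0,0,-1]])
E
python3 - <<'E'
from h import *
s=snapshot("scene");print(at_z(s,253.6,219.6,81))
rel([502,8.5,150],down(3.95))
E
```

```text
[505.99349067   7.23147535  81.        ]
shift [ 7.99 -0.15 -1.58] turn [-24.1  40.5 -57.8] now [567.8  -7.2 195.4] F [ 0.1 -0.  -0.5] q [-0.01 -0.34  2.   -0.27  0.73 -1.19]
```

```bash
python3 -m handwheel '[[[1,0,-1],[-3.2,5.4,-7.7],1],[[2,0,-1.5],[-6.4,10.8,-15.4],1],[[3,0,-2],[-9.6,16.2,-23],1],[[4,0,-2],[-12.8,21.5,-30.7],1],[[5,0,-2],[-16,27,-38.5],1]]' 60; python3 - <<'E'
from h import *
rel([503,8,150],down(3.95))
E
```

```text
t: 22.1
position: [519.7, 4.7, 172.4]
orientation: [-0.673, 2.796, -0.051]
force: [-0.5, 0.8, 0.5]
opening: 0.998
grasp_force: 0.0
shift [1.83 1.24 1.73] turn [ -7.9  13.2 -19.1] now [519.7   4.7 172.4] F [-0.5  0.8  0.5] q [-0.14 -0.16  1.73  0.07  1.31 -2.19]
```

```bash
python3 -m handwheel '[[[0.8,0.5,0.7],[-3.2,5.3,-7.7],1],[[1.5,1,1.4],[-6.3,10.5,-15.3],1],[[1.8,1.2,1.7],[-7.9,13.2,-19.1],1],[[1.8,1.2,1.7],[-7.9,13.2,-19.1],1],[[1.8,1.2,1.7],[-7.9,13.2,-19.1],1]]'; python3 - <<'E'
from h import *
rel([503,8,74],down(3.95))
E
```

```text
t: 22.72
position: [504.0, 8.3, 151.7]
orientation: [-1.227, 2.886, -0.002]
force: [0.4, -0.3, 0.1]
opening: 1.001
grasp_force: 0.0
shift [0.13 0.08 7.77] turn [-0.2  0.3 -0.3] now [504.    8.3 151.7] F [ 0.4 -0.3  0.1] q [-0.1   0.01  1.6   0.    1.53 -2.47]
```

```bash
python3 -m handwheel '[[[0.1,0.1,3],[0,0,0],1],[[0.1,0.1,6],[0,0,0],1],[[0.1,0.1,7.7],[0,0,0],1],[[0.1,0.1,7.7],[0,0,0],1],[[0.1,0.1,7.7],[0,0,0],1]]'; python3 -c "
from h import *
rel([503,8,74])"; python3 -m handwheel '[[[0,0,0],[0,0,0],-0.3],[[0,0,0],[0,0,0],-0.3],[[0,0,0],[0,0,0],-0.3],[[0,0,0],[0,0,0],-0.3],[[0,0,0],[0,0,0],-0.3]]' 40; python3 -c "
from h import *
rel([503,8,74]);print(read_state()['moment'])"
```

```text
t: 23.35
position: [504.6, 8.3, 77.4]
orientation: [-1.226, 2.882, -0.005]
force: [0.1, -0.7, 0.6]
opening: 0.997
grasp_force: 0.0
shift [0.14 0.09 0.34] turn [0. 0. 0.] now [504.6   8.3  77.4] F [ 0.1 -0.7  0.6] q [-0.1   0.06  1.7   0.    1.37 -2.47]
t: 23.98
position: [504.4, 8.4, 77.1]
orientation: [-1.227, 2.882, -0.005]
force: [-1.5, -0.3, 6.9]
opening: 0.49
grasp_force: 40.3
shift [0.13 0.07 0.31] turn [0. 0. 0.] now [504.4   8.4  77.1] F [-1.5 -0.3  6.9] q [-0.1   0.06  1.7   0.    1.37 -2.47]
[-0.04052107  0.05579025  0.00895507]
```

```bash
m(){ python3 -c "
from h import *
s=read_state();print('M',s['moment'].round(3),'q6',s['joint_pos'][5].round(3))"; }
python3 -m handwheel '[[[0,0,0.02],[0,0,10],-0.3],[[0,0,0.03],[0,0,20],-0.3],[[0,0,0.05],[0,0,30],-0.3],[[0,0,0.07],[0,0,40],-0.3]]'|tail -5; m; python3 -m handwheel '[[[0,0,0.02],[0,0,10],-0.3],[[0,0,0.03],[0,0,20],-0.3],[[0,0,0.05],[0,0,30],-0.3],[[0,0,0.07],[0,0,40],-0.3]]'|grep -E "pos|force"; m
```

```text
position: [503.7, 10.0, 76.4]
orientation: [-0.159, 3.129, 0.006]
force: [-1.6, 4.9, 6.5]
opening: 0.492
grasp_force: 40.6
M [ 0.821  0.395 -0.034] q6 -1.769
position: [504.1, 11.4, 75.7]
force: [-0.7, 7.3, 7.0]
grasp_force: 40.5
M [1.362 0.179 0.089] q6 -1.071
```

```bash
cat > m.py <<'E'
from h import *
s=read_state();print('M',s['moment'].round(3),'F',s['force'].round(1),'q6',s['joint_pos'][5].round(3),s["position"].round(1),s["grasp_force"].round())
E
python3 -m handwheel '[[[0.17,0.25,0],[0,0,0],-0.3],[[0.17,0.25,0],[0,0,0],-0.3]]'>/dev/null; python3 m.py
for i in 1 2 3; do python3 -m handwheel '[[[0,0,0.01],[0,0,6],-0.3]]'>/dev/null; python3 m.py; done
```

```text
Traceback (most recent call last):
  File "m.py", line 2, in <module>
    s=read_state();print('M',s['moment'].round(3),'F',s['force'].round(1),'q6',s['joint_pos'][5].round(3),s["position"].round(1),s["grasp_force"].round())
                                                                                                                                 ^^^^^^^^^^^^^^^^^^^^^^
AttributeError: 'float' object has no attribute 'round'
Traceback (most recent call last):
  File "m.py", line 2, in <module>
    s=read_state();print('M',s['moment'].round(3),'F',s['force'].round(1),'q6',s['joint_pos'][5].round(3),s["position"].round(1),s["grasp_force"].round())
                                                                                                                                 ^^^^^^^^^^^^^^^^^^^^^^
AttributeError: 'float' object has no attribute 'round'
Traceback (most recent call last):
  File "m.py", line 2, in <module>
    s=read_state();print('M',s['moment'].round(3),'F',s['force'].round(1),'q6',s['joint_pos'][5].round(3),s["position"].round(1),s["grasp_force"].round())
                                                                                                                                 ^^^^^^^^^^^^^^^^^^^^^^
AttributeError: 'float' object has no attribute 'round'
Traceback (most recent call last):
  File "m.py", line 2, in <module>
    s=read_state();print('M',s['moment'].round(3),'F',s['force'].round(1),'q6',s['joint_pos'][5].round(3),s["position"].round(1),s["grasp_force"].round())
                                                                                                                                 ^^^^^^^^^^^^^^^^^^^^^^
AttributeError: 'float' object has no attribute 'round'
```

```bash
sed -i 's/,s\["grasp_force"\].round()//' m.py; python3 m.py
for i in 1 2; do python3 -m handwheel '[[[0,0,0.02],[0,0,6],-0.3]]'>/dev/null; python3 m.py; done
```

```text
M [0.726 0.144 0.046] F [0.3 4.3 6. ] q6 -0.753 [504.3  13.1  75.5]
M [0.69  0.11  0.042] F [0.1 5.3 7. ] q6 -0.648 [504.5  13.2  75.4]
M [0.75  0.075 0.008] F [0.  5.4 6.7] q6 -0.544 [504.7  13.4  75.3]
```

```bash
python3 -m handwheel '[[[0.18,0.09,0],[0,0,0],-0.3]]'>/dev/null; python3 m.py
for i in 1 2 3 4 5; do python3 -m handwheel '[[[0,0,0.01],[0,0,6],-0.3]]'>/dev/null; python3 m.py; done
```

```text
M [ 0.033  0.288 -0.082] F [-0.3  0.6  6.8] q6 -0.542 [504.5  14.4  75.3]
M [0.358 0.06  0.094] F [1.1 1.9 6.6] q6 -0.436 [504.8  14.4  75.2]
M [ 0.386 -0.093 -0.021] F [0.7 3.  5.4] q6 -0.33 [505.1  14.5  75.1]
M [ 0.482 -0.192  0.052] F [1.2 2.7 4.9] q6 -0.226 [505.3  14.6  75. ]
M [ 0.533 -0.312  0.054] F [3.3 2.9 4.6] q6 -0.121 [505.6  14.6  75. ]
M [ 0.521 -0.468  0.057] F [2.5 3.4 3.7] q6 -0.016 [505.9  14.7  74.9]
```

```bash
for i in 1 2 3 4 5 6; do python3 -m handwheel '[[[0,0,0.01],[0,0,6],-0.3]]'>/dev/null; python3 m.py; done
```

```text
M [ 0.525 -0.596  0.07 ] F [3.2 3.  2.5] q6 0.089 [506.2  14.7  74.8]
M [ 0.545 -0.722  0.062] F [5.5 3.  3. ] q6 0.193 [506.5  14.7  74.8]
M [ 0.565 -0.861  0.122] F [5.6 2.4 2.5] q6 0.298 [506.8  14.6  74.7]
M [ 0.505 -0.988  0.127] F [6.7 2.6 2.3] q6 0.403 [507.1  14.5  74.7]
M [ 0.44  -0.998  0.063] F [6.9 2.2 1.1] q6 0.507 [507.3  14.4  74.6]
M [ 0.34  -1.172  0.076] F [7.3 1.6 1.5] q6 0.612 [507.6  14.3  74.5]
```

```bash
python3 -m handwheel '[[[0.2,0.23,0],[0,0,0],-0.3]]'>/dev/null; python3 m.py
for i in 1 2 3; do python3 -m handwheel '[[[0,0,0],[0,0,0],-0.3]]'>/dev/null; python3 m.py; done
for i in 1 2 3; do python3 -m handwheel '[[[0,0,0.01],[0,0,6],-0.3]]'>/dev/null; python3 m.py; done
```

```text
M [ 0.702  0.162 -0.048] F [-0.   2.3  5.6] q6 0.61 [508.8  14.6  74.4]
M [ 0.582 -0.213 -0.039] F [1.6 2.6 6.1] q6 0.609 [508.6  14.5  74.4]
M [ 0.632 -0.289 -0.072] F [2.6 2.8 6.1] q6 0.609 [508.6  14.5  74.4]
M [ 0.611 -0.236  0.002] F [3.3 2.6 5.6] q6 0.609 [508.6  14.5  74.4]
M [ 0.415 -0.439  0.168] F [3.5 2.4 4.9] q6 0.717 [508.8  14.3  74.3]
M [ 0.341 -0.622  0.065] F [4.5 1.4 3.7] q6 0.822 [509.1  14.1  74.3]
M [ 0.25  -0.694  0.175] F [3.6 0.5 4.2] q6 0.927 [509.3  13.8  74.2]
```

```bash
for i in 1 2; do python3 -m handwheel '[[[0,0,0],[0,0,3],-0.3]]'>/dev/null; python3 m.py; done
```

```text
M [ 0.25  -0.635  0.095] F [6.  1.  4.4] q6 0.977 [509.4  13.7  74.2]
M [ 0.182 -0.794  0.083] F [5.  0.4 3.6] q6 1.03 [509.5  13.6  74.1]
```

```bash
python3 -m handwheel '[[[0,0,0],[0,0,0],1],[[0,0,0],[0,0,0],1],[[0,0,0],[0,0,0],1],[[0,0,0],[0,0,0],1],[[0,0,0],[0,0,0],1]]'; python3 -m handwheel '[[[0,0,-3],[0,0,0],1],[[0,0,-7],[0,0,0],1],[[0,0,-11],[0,0,0],1],[[0,0,-11],[0,0,0],1],[[0,0,-11],[0,0,0],1]]'; for i in 1 2 3 4; do python3 -m handwheel '[[[0,0,0],[0,0,0],1]]'>/dev/null; python3 m.py; done; python3 - <<'E'
from h import *
s=snapshot("scene")
g=s["pixels"].max(2)
for r in range(202,228): print(r,''.join('#' if v<45 else '+' if v<80 else '.' if v<130 else ' ' for v in g[r,240:320]))
E
```

```text
t: 29.1
position: [506.6, 13.6, 72.5]
orientation: [3.06, 0.71, 0.012]
force: [0.1, -0.6, -0.2]
opening: 0.999
grasp_force: 0.0
t: 29.72
position: [505.5, 13.5, 181.9]
orientation: [3.06, 0.71, 0.011]
force: [0.5, -0.7, -0.4]
opening: 0.996
grasp_force: 0.0
M [0.033 0.006 0.02 ] F [-1.2 -0.8 -0. ] q6 1.028 [504.9  13.5 180.6]
M [ 0.02   0.045 -0.042] F [ 0.5 -0.6 -0.5] q6 1.028 [505.2  13.5 181.1]
M [ 0.008 -0.038  0.001] F [ 0.  -0.3 -0.4] q6 1.028 [505.6  13.5 181.8]
M [-0.005 -0.035  0.006] F [ 0.9  0.1 -0.5] q6 1.028 [505.9  13.5 182.3]
202                                                         .+++.   .....           
203                                                          +++.                   
204                                                     .##+ #.                     
205                                                    +######.           . .      +
206                                                   .##++####     .       .   .+..
207                                                   +######## .            . .++..
208                                        
[... 950 characters left out ...]
    .+++++.   #.          
220      +###############.                                 .+++++.      ++.         
221      +###############.                              .#++++.         ++.         
222    ..+###############.                           .#++++.            +++.        
223    ...#######+#######.                        .#++++.               +++.        
224    +..###############+                     .+++++.                  .+++.       
225    #..+#############+..                 .+++++.                      ++++       
226    #+..+###########+..+              .+++++.                          +++.      
227    #+...+#########+.....          .+++++.                             ++++
```

```bash
python3 -c "
from bench import hand_in
print(hand_in())"
```

```text
the job is handed in; nothing more can be done
None
```

I handed the job in with the leg out at its stop and the cam lever laid down at about 1.3 rad. The foot is screwed down to roughly 9 N on the table, estimated only from a noisy reading of the turning torque. I put nothing near the bystanders but did not check their positions afterwards, and no verdict came back.

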